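# Fit a cap chuck on the torque tester's shaft and hold it home

## Task

Take the cap chuck (steel knurled collar with the blue cup on top) from the bench and set it over the nose of the torque tester's shaft. Turn its collar until the keyways hidden in its bore drop over the shaft's drive pins, then push it fully home against the spring ring and finish still gripping the collar and holding it pushed home, so that I can close the tester's ball lock from its console. Leave the other things on the bench where they are.

Things in the scene. Friction and masses are not known exactly. Their poses are not given: they have to be found in the camera images.
- collar (a point): The cap chuck to fit, loose, upright on the bench: round steel collar with diamond knurl, 54 mm diameter, 34 mm high, to be gripped across any diameter; on it a blue open cup, 36 mm diameter, 16 mm high (50 mm in all, about 0.24 kg). The point lies on its axis, half-way up the collar, 17 mm above the underside; z is the axis, up.
- chuck_foot (a point): Centre of the chuck's underside. From here a bore 30.5 mm in diameter goes 31 mm up, with three keyways 120 degrees apart along its whole depth, 12 mm wide, their floors 21 mm from the axis; the bore's mouth is chamfered 1.5 mm. Nothing on the outside shows where they are.
- shaft_home (a point): The seat on the torque tester (fixed): on the axis of its upright shaft, at the top of the dark steel shoulder, 54 mm diameter, 118 mm above the bench, where the chuck's underside rests when fully home. z is up; -x points to the sloping console. The shaft does not turn: 28 mm diameter, rising 28 mm above this point, its top 5 mm tapered to 19 mm.
- drive_pins (a point): On the shaft's axis, 13 mm above the seat, level with the middle of three drive pins, 6 mm thick, 120 degrees apart, that stick out of the shaft to 19.5 mm from its axis. Shaft and pins are greased. The pins' direction differs from run to run and is not given. A chuck out of line stands level on the pins, underside 16 mm above the seat; turned in line to within about 9 degrees it goes down.
- tester_flange (a point): On the shaft's axis at the aluminium flange, 116 mm diameter, around the shoulder, 100 mm above the bench. The tester's white housing is 92 mm high with a flat top; it reaches 105 mm from the axis towards +x and either +-y, and 145 mm towards -x (the console, lower). Nothing else stands up round the shaft.
- spring_ring (a joint): Brass spring ring, 42 mm diameter, round the foot of the shaft: 0 when up, its face then 5 mm above the seat; grows as it is pressed, 0.005 m when the chuck is fully home. It pushes up with about 4 N at first, 9.5 N at home, so a chuck that is let go rises again.
- hex_mid (a point): Another adapter, to be left alone: brass knurled collar 44 mm in diameter with a dark hexagonal drive on top, 49 mm high in all; the point lies on its axis, half-way up.
- weight_mid (a point): Steel calibration weight with a small knob, to be left alone: 44 mm in diameter, 55 mm high; the point lies half-way up.
- bottle_mid (a point): Amber sample bottle with a white cap, to be left alone: 60 mm in diameter, 150 mm high; the point lies half-way up.
- tape_mid (a point): White plastic tape core lying flat, to be left alone: 90 mm in diameter, 25 mm high; the point lies at its centre.
- driver_grip (a point): Red-handled screwdriver lying on the bench, to be left alone; the point lies in the middle of its handle.
- box_mid (a point): White cardboard sample box, to be left alone: about 94 x 124 mm, 61 mm high; the point lies at its centre, half-way up.

How it is judged:
By the outcome, as a careful person would: the job done as asked, in the order asked, and still so for the second after the job is handed in, while the arm keeps its last pose, push and grip.
It also fails if it takes over 51 s, if anything falls off the work surface, if the arm or the gripper's body presses on something with over 40 N, if the wrist force passes 120 N, or if a joint passes its speed limit or range.

## Robot

A 7-joint arm with a two-finger parallel gripper is mounted at the origin on the work surface. World frame = base frame: x ahead of the robot, y to its left, z up, the work surface at z = 0. Lengths are in m, angles in rad, forces in N, time in s.
With the tool pointing down it reaches from about 0.4 to 0.85 m from the base axis. Payload 10.4 kg.
Tool frame: the origin (TCP) lies midway between the tips of the shut fingers; the grasp point (between the pads) lies 19 mm behind it; z points along the fingers, y is the direction in which the jaws open and shut (so a half turn about z gives the same grasp; the last joint's range is limited). The gripper opens to 85 mm and grips with 20 to 120 N. Pads are 22 mm wide; open, the fingers measure 114 mm over their backs; the gripper's body (76 mm by 85 mm) begins 54 mm behind the grasp point. The pads swing forward as they close: fully open they stand 13 mm farther back than shut.
Start: joints at [-1.323, 0.332, -0.065, 1.46, 0.022, 1.35, -0.088], TCP at [0.167, 0.602, 0.231] pointing down, gripper open.
Joint ranges: [-2.6, 2.6], [-0.5, 2.12], [-1.47, 1.34], [0.16, 2.42], [-1.27, 4.41], [0.06, 2.06], [-2.6, 2.6]. Speed limits (rad/s): [2.22, 2.22, 2.79, 2.79, 3.14, 3.14, 3.14].

## Interface

Orientations are given as a unit quaternion [x, y, z, w].
In Python, from workcell import manip, viewer gives the robot as it stands.
- The arm moves only by the tool move_arm, never from a script. Its argument "deltas" is a list of rows, each a list of 7 numbers: the shift along the tool's x, y, z in m, then the turn, a rotation vector about the tool's x, y, z in degrees, then the opening, from -1 (shut) to 1 (fully open). In form: [[dx, dy, dz, wx, wy, wz, gripper], ...]. A call has 1 to 10 rows; each row shifts and turns the commanded pose from where the row before left it, along the tool's axes as they then stand; what a row does not reach is not made up. A row lasts 1/8 s, in which the tool goes at most 62.5 mm and 10.7 degrees, less where a joint would pass 70% of its speed; a pose out of reach is approached as far as the arm can. A call with a gripper value outside its range is refused whole. The fingers move at their own pace and stop on an object; "force" is the grip in N (left out, the last holds). Time passes only in rows, so rows that do not move let the fingers close. It gives the time, the measured TCP pose, the force and the opening at its end, in the units of the state.
- manip.get_obs(): the state, without advancing time (a new reading comes with each control period).
- viewer.camera(name): name is "side" or "top" or "wrist"; returns (picture, depth): 400x640x3 uint8, red, green, blue; 400x640 float32, m along the optical axis (not along the pixel's ray), 0 where there is no reading.
- viewer.calibration(name): a dict with "fx", "fy", "cx", "cy" (pixels), "R" (3x3) and "t" (3): a world point X has camera coordinates R X + t; the wrist camera has in their place "T_tool_cam" (4x4, takes a point from camera to tool coordinates, whose origin is the TCP and whose axes are the flange's). Camera axes: x right, y down, z forward; pixel columns grow to the right and rows downward; lengths in m; the calibration is good to about 2 mm. A picture is of the moment at which its call begins: read the wrist's pose just before it. calibration takes no time and is no camera call.
- manip.hand_in(): hands the job in, once; it reports no verdict.
The state is a dict: "clock": time; "joint_pos": joint angles; "joint_velocities": joint speeds; "tau": joint torques, N m; "position": TCP position; "ee_rot": TCP orientation; "ft_force": force on the tool from outside, world axes, zero at the start; "torque": the same for the moment, N m; "grip_width": opening from 0.0 (shut) to 1.0 (fully open).
Only numpy, scipy, OpenCV 4.12 (cv2) and the standard library are available. Lean on these libraries where they do the work, as an engineer would, in place of code of your own. Each camera call takes 0.05 s, during which the arm holds its last target.

## Working session

There is one attempt and no reset: what is moved stays moved. The work goes in short steps, Python scripts to look and compute and a tool call to move; the robot and the scene stay as the last step left them, time stands still between calls to the robot, and variables do not carry over. Pictures are saved under pics/ and viewed, and the job is handed in when it is done.

Besides the shell and the picture viewer there is one more tool, called after "Emit:" as name(argument=value, ...) on one line, values as JSON. move_arm: Moves the arm, as the interface text tells. Its arguments: {"type":"object","properties":{"deltas":{"type":"array"},"force":{"type":"number"}},"required":["deltas"]}

```bash
ls; mkdir -p pics; python3 - <<'E'
from workcell import manip, viewer
import cv2,numpy as np
o=manip.get_obs(); print(o)
for n in ("side","top"):
    p,d=viewer.camera(n); cv2.imwrite(f"pics/{n}1.png",p[:,:,::-1]); np.save(f"{n}_d.npy",d); np.save(f"{n}_p.npy",p); print(n,viewer.calibration(n))
print(viewer.calibration("wrist"))
E
```

```text
pics
{'clock': 0.0, 'joint_pos': array([-1.32257835,  0.33285248, -0.06471082,  1.46092305,  0.0215854 ,
        1.34989468, -0.08848189]), 'joint_velocities': array([ 5.01057807e-04,  1.72967129e-05,  4.79283209e-04,  1.12824208e-03,
       -7.70220070e-04, -1.01523291e-03,  8.98072048e-04]), 'tau': array([-4.37143699e-04, -6.25436139e+01,  4.88545094e-02, -3.91608024e+01,
        1.62189861e-02,  9.83559410e-03, -6.10736890e-06]), 'position': array([0.16709558, 0.60186927, 0.23053678]), 'ee_rot': array([ 1.34972880e-01,  9.90849052e-01, -6.87759452e-04, -7.04239408e-05]), 'ft_force': array([-0.05189072, -0.53675554, -0.82085783]), 'torque': array([-0.01664824,  0.02723828, -0.04131936]), 'grip_width': 1.0008868149778065}
side {'fx': 446.04916611925836, 'fy': 446.04916611925836, 'cx': 322.33844624158303, 'cy': 201.172358153738, 'R': array([[ 0.93314839, -0.35924329, -0.01335457],
       [-0.26865354, -0.67219092, -0.6899164 ],
       [ 0.23887102,  0.64738213, -0.72376585]]), 't': array([-0.57038701,  0.19073791,  1.412596  ])}
top {'fx': 432.4609429904882, 'fy': 432.4609429904882, 'cx': 323.2537104141715, 'cy': 197.2390473066675, 'R': array([[-0.01023791, -0.99994212,  0.00330773],
       [-0.99167834,  0.00972865, -0.12837223],
       [ 0.12833262, -0.00459447, -0.99172054]]), 't': array([-0.04345328,  0.55979507,  1.64581415])}
{'fx': 339.46363243594476, 'fy': 339.46363243594476, 'cx': 321.70064651694, 'cy': 202.60825684617149, 'T_tool_cam': array([[-1.45217295e-03, -9.61608255e-01, -2.74422038e-01,
         7.02850763e-02],
       [ 9.99998937e-01, -1.36115117e-03, -5.22105319e-04,
         5.00793013e-04],
       [ 1.28530905e-04, -2.74422505e-01,  9.61609210e-01,
        -1.43370470e-01],
       [ 0.00000000e+00,  0.00000000e+00,  0.00000000e+00,
         1.00000000e+00]])}
```

View pics/side1.png

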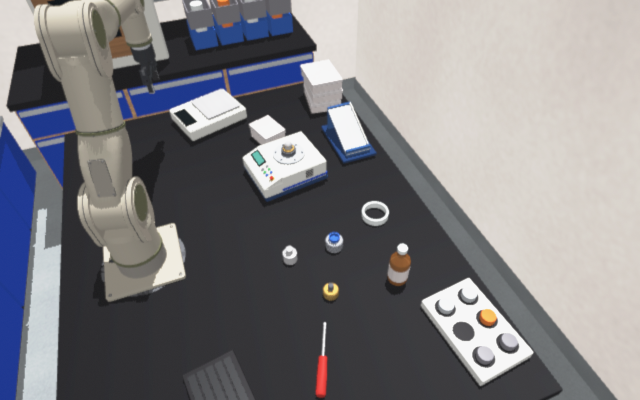

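View pics/top1.png

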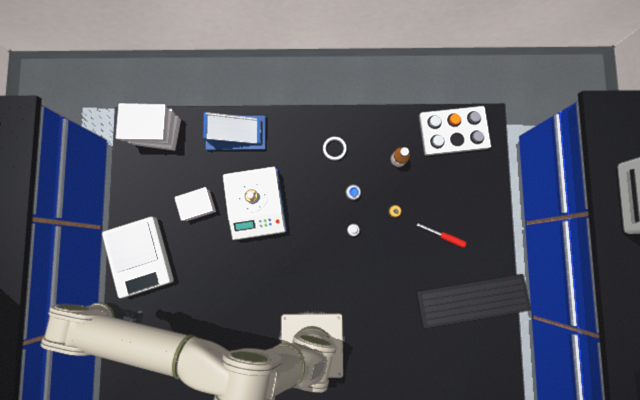

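The side view shows the chuck at (334,242), the weight at (290,255), the hex adapter at (331,291), the bottle at (400,265), the tape at (375,213) and the tester shaft at (288,148). In the top view the chuck is at (353,192), the weight at (353,230) and the shaft at (253,197).

```bash
cat > h.py <<'E'
import numpy as np,cv2
from workcell import manip,viewer
from scipy.spatial.transform import Rotation as Ro
def cloud(n,d,cal,obs=None):
    v,u=np.indices(d.shape); x=(u-cal['cx'])/cal['fx']*d; y=(v-cal['cy'])/cal['fy']*d
    P=np.stack([x,y,d],-1)
    if n=='wrist':
        T=cal['T_tool_cam']; P=P@T[:3,:3].T+T[:3,3]
        return P@Ro.from_quat(obs['ee_rot']).as_matrix().T+obs['position']
    return (P-cal['t'])@cal['R']
def proj(X,cal):
    c=np.asarray(X)@cal['R'].T+cal['t']; return c[...,:2]/c[...,2:]*[cal['fx'],cal['fy']]+[cal['cx'],cal['cy']]
E
python3 - <<'E'
from h import *
for n,pts in (("side",{'chuck':(334,242),'shaft':(288,148),'weight':(290,255),'hex':(331,291)}),("top",{'chuck':(353,192),'shaft':(253,197),'weight':(353,230),'hex':(395,211)})):
    d=np.load(n+"_d.npy");P=cloud(n,d,viewer.calibration(n))
    for k,(u,v) in pts.items():
        r=14 if k!='shaft' else 30
        Q=P[v-r:v+r,u-r:u+r].reshape(-1,3); Q=Q[np.isfinite(Q).all(1)]
        lo=0.01 if k!='shaft' else 0.112
        Q=Q[(Q[:,2]>lo)&(Q[:,2]<.3)]
        if len(Q): print(n,k,len(Q),Q.min(0).round(3),Q.max(0).round(3),Q.mean(0).round(3), 'mid',((Q.min(0)+Q.max(0))/2).round(4))
    p=np.load(n+"_p.npy")
    u,v=pts['shaft']; a=cv2.resize(p[v-40:v+40,u-40:u+40],(400,400),interpolation=cv2.INTER_CUBIC)
    u,v=pts['chuck']; b=cv2.resize(p[v-40:v+40,u-40:u+40],(400,400),interpolation=cv2.INTER_CUBIC)
    cv2.imwrite(f"pics/{n}_z.png",np.hstack([a,b])[:,:,::-1])
E
```

```text
side chuck 262 [ 0.558 -0.198  0.01 ] [ 0.612 -0.143  0.053] [ 0.583 -0.177  0.035] mid [ 0.585  -0.1708  0.0318]
side shaft 159 [0.538 0.184 0.112] [0.589 0.231 0.152] [0.562 0.206 0.128] mid [0.5635 0.2071 0.132 ]
side weight 197 [ 0.416 -0.19   0.01 ] [ 0.459 -0.145  0.061] [ 0.436 -0.174  0.036] mid [ 0.4376 -0.1676  0.0357]
side hex 207 [ 0.487 -0.358  0.01 ] [ 0.533 -0.307  0.055] [ 0.508 -0.337  0.03 ] mid [ 0.5101 -0.3326  0.0324]
top chuck 165 [ 0.552 -0.193  0.011] [ 0.604 -0.139  0.059] [ 0.577 -0.166  0.036] mid [ 0.5778 -0.1662  0.0347]
top shaft 159 [0.53  0.193 0.112] [0.582 0.244 0.152] [0.556 0.216 0.128] mid [0.5562 0.2184 0.1322]
top weight 108 [ 0.382 -0.216  0.01 ] [ 0.488 -0.11   0.061] [ 0.431 -0.163  0.037] mid [ 0.4348 -0.163   0.0357]
top hex 114 [ 0.484 -0.362  0.012] [ 0.525 -0.306  0.054] [ 0.504 -0.328  0.028] mid [ 0.5043 -0.3344  0.0329]
```

View pics/side_z.png

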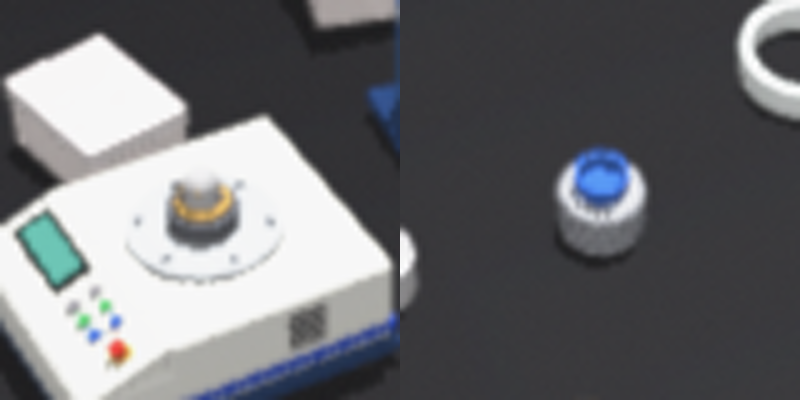

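View pics/top_z.png

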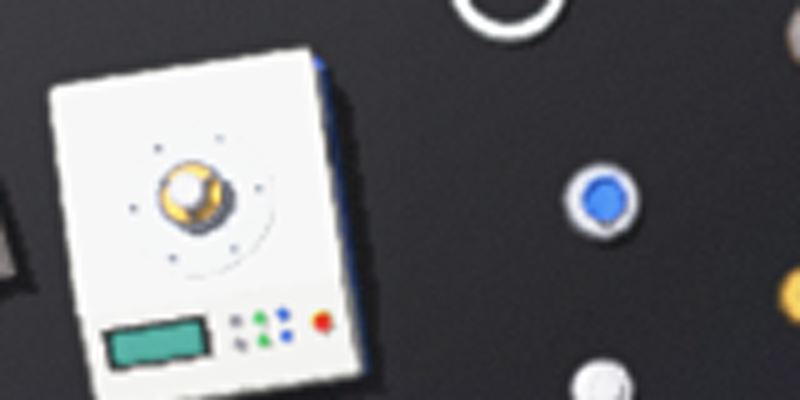

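Rough positions are chuck ≈ (0.580, -0.168) and shaft ≈ (0.560, 0.212). I'll pass over the shaft first so the wrist camera can refine it.

Emit:
move_arm(deltas=[[-0.0483,-0.0271,0,0,0,0,1],[-0.0483,-0.0271,0,0,0,0,1],[-0.0483,-0.0271,0,0,0,0,1],[-0.0483,-0.0271,0,0,0,0,1],[-0.0483,-0.0271,0,0,0,0,1],[-0.0483,-0.0271,0,0,0,0,1],[-0.0483,-0.0271,0,0,0,0,1],[-0.0483,-0.0271,0,0,0,0,1],[-0.0483,-0.0271,0,0,0,0,1],[-0.0483,-0.0271,0,0,0,0,1]])

```text
clock: 1.35
position: [0.561, 0.2105, 0.2311]
ee_rot: [0.135, 0.991, -0.0, -0.0]
ft_force: [1.5, 1.5, 0.1]
grip_width: 1.001
```

```bash
python3 - <<'E'
from h import *
import pickle
o=manip.get_obs(); print(o['clock'],o['position'],o['ee_rot'],o['joint_pos'],abs(o['joint_velocities']).max())
p,d=viewer.camera('wrist'); pickle.dump((o,p,d),open('w1.pkl','wb')); cv2.imwrite('pics/w1.png',p[:,:,::-1])
E
```

```text
1.35 [0.56097486 0.21052591 0.23108441] [ 1.34849330e-01  9.90866100e-01 -1.96323777e-05 -1.70122317e-04] [-0.67280764  0.27556819  0.2905976   1.54914907 -0.0805265   1.3289573
  0.92702366] 0.8310172370303218
```

View pics/w1.png

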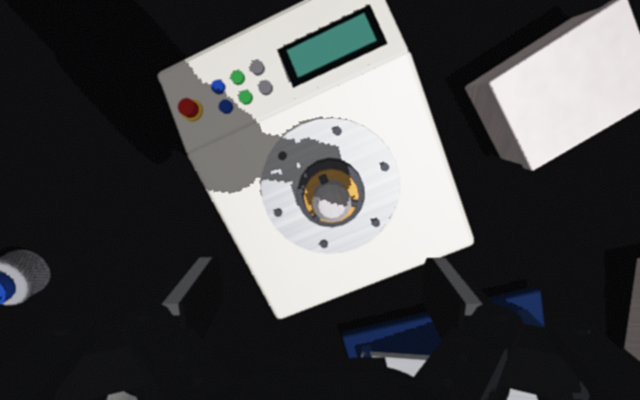

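The wrist view shows the flange centred near (330,187), with the shaft nose at about (332,207) partly in shadow. The arm was still moving, so I'll retake it settled and zoom in.

Emit:
move_arm(deltas=[[0,0,0,0,0,0,1]])

```text
clock: 1.52
position: [0.561, 0.2098, 0.2307]
ee_rot: [0.137, 0.991, -0.001, -0.0]
ft_force: [0.2, 0.8, 0.1]
grip_width: 1.0
```

```bash
python3 - <<'E'
from h import *
import pickle
from scipy.optimize import least_squares
o=manip.get_obs(); print(o['clock'],o['position'],abs(o['joint_velocities']).max())
p,d=viewer.camera('wrist'); pickle.dump((o,p,d),open('w2.pkl','wb'))
P=cloud('wrist',d,viewer.calibration('wrist'),o)
ok=d>0
R=np.hypot(P[...,0]-.56,P[...,1]-.212)
for nm,lo,hi,rr in (('seat',.115,.120,.04),('ring',.1205,.1255,.03),('pins',.126,.1365,.03),('top',.1445,.15,.02),('flange',.097,.103,.08)):
    m=ok&(P[...,2]>lo)&(P[...,2]<hi)&(R<rr); Q=P[m]
    if len(Q)>3:
        c,r=cv2.minEnclosingCircle(Q[:,:2].astype(np.float32)); v,u=np.nonzero(m)
        print(nm,len(Q),Q.mean(0).round(4),'circ',np.round(c,4),round(r,4),'z',np.median(Q[:,2]).round(4))
Q=P[ok&(R<.04)&(P[...,2]>.11)];print(np.histogram(Q[:,2],bins=np.arange(.11,.152,.002)))
c=p[130:260,260:400]; c=cv2.resize(c,None,fx=4.5,fy=4.5,interpolation=cv2.INTER_CUBIC)
c=np.clip((c/255.)**.6*255,0,255).astype(np.uint8)
cv2.imwrite('pics/w2z.png',c[:,:,::-1])
E
```

```text
1.525 [0.56095929 0.20977794 0.23069634] 0.04958159860719355
seat 1288 [0.5554 0.2193 0.1187] circ [0.5592 0.2184] 0.0272 z 0.1188
ring 821 [0.5528 0.2193 0.1238] circ [0.5596 0.2184] 0.025 z 0.1238
pins 253 [0.554  0.2195 0.1332] circ [0.5591 0.2182] 0.0197 z 0.134
top 780 [0.5586 0.2185 0.1464] circ [0.5591 0.2182] 0.0122 z 0.1466
flange 10777 [0.5549 0.2195 0.1008] circ [0.5593 0.2183] 0.0581 z 0.1008
(array([  18,   17,   24,  170, 1107,   60,  474,  339,   13,   17,   28,
         69,  120,   17,   38,   76,  227,  272,  553,   14]), array([0.11 , 0.112, 0.114, 0.116, 0.118, 0.12 , 0.122, 0.124, 0.126,
       0.128, 0.13 , 0.132, 0.134, 0.136, 0.138, 0.14 , 0.142, 0.144,
       0.146, 0.148, 0.15 ]))
```

View pics/w2z.png

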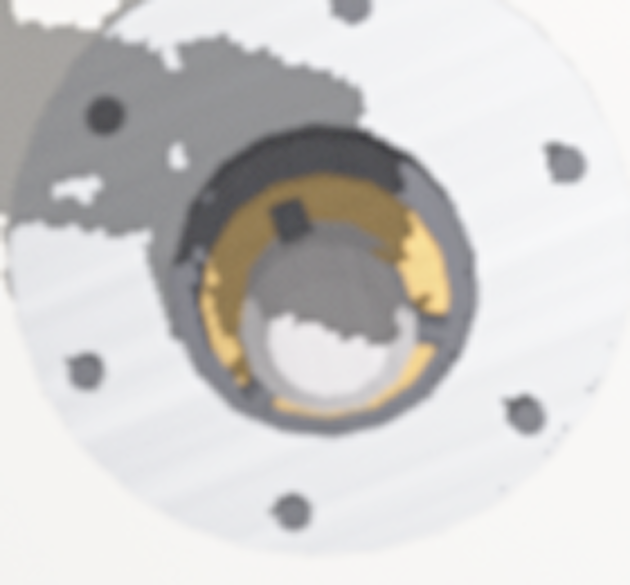

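Every shaft feature agrees on an axis at (0.559, 0.218). The pins show at (290,220), (435,330) and (245,385) in the zoom. Next, the chuck.

Emit:
move_arm(deltas=[[-0.0149,-0.0448,0,0,0,0,1],[-0.0149,-0.0448,0,0,0,0,1],[-0.0149,-0.0448,0,0,0,0,1],[-0.0149,-0.0448,0,0,0,0,1],[-0.0149,-0.0448,0,0,0,0,1],[-0.0149,-0.0448,0,0,0,0,1],[-0.0149,-0.0448,0,0,0,0,1],[-0.0149,-0.0448,0,0,0,0,1],[0,0,0.02,0,0,0,1],[0,0,0,0,0,0,1]])

```text
clock: 2.82
position: [0.5784, -0.1634, 0.2098]
ee_rot: [0.134, 0.991, 0.001, -0.001]
ft_force: [0.2, 0.6, 0.3]
grip_width: 1.002
```

```bash
python3 - <<'E'
from h import *
import pickle
o,p,d=pickle.load(open('w2.pkl','rb'))
P=cloud('wrist',d,viewer.calibration('wrist'),o)
R=np.hypot(P[...,0]-.5593,P[...,1]-.2183)
m=(d>0)&(R>.0155)&(R<.0215)&(P[...,2]>.131)&(P[...,2]<.138);Q=P[m]
a=np.degrees(np.arctan2(Q[:,1]-.2183,Q[:,0]-.5593)); print('pins',np.histogram(a,bins=np.arange(-180,181,10)))
o=manip.get_obs(); print(o['clock'],o['position'],o['ee_rot'],o['joint_pos'],abs(o['joint_velocities']).max())
p,d=viewer.camera('wrist'); pickle.dump((o,p,d),open('w3.pkl','wb'));cv2.imwrite('pics/w3.png',p[:,:,::-1])
P=cloud('wrist',d,viewer.calibration('wrist'),o)
R=np.hypot(P[...,0]-.58,P[...,1]+.167)
for nm,lo,hi,rr in (('collar',.031,.037,.04),('cup',.048,.053,.035),('all',.01,.055,.045)):
    Q=P[(d>0)&(P[...,2]>lo)&(P[...,2]<hi)&(R<rr)]
    if len(Q)>3:
        c,r=cv2.minEnclosingCircle(Q[:,:2].astype(np.float32))
        print(nm,len(Q),'circ',np.round(c,4),round(r,4),'z',np.median(Q[:,2]).round(4))
        tgt=np.r_[c,0.0]
        print('tool delta',Ro.from_quat(o['ee_rot']).as_matrix().T@(tgt-o['position']))
E
```

```text
pins (array([27, 12,  0,  0,  0,  0,  0,  0,  0,  0,  0, 13, 21,  8,  0,  0,  0,
        0,  0,  0,  0,  0,  0,  6, 21, 18,  0,  0,  0,  0,  0,  0,  0,  0,
        0, 15]), array([-180, -170, -160, -150, -140, -130, -120, -110, -100,  -90,  -80,
        -70,  -60,  -50,  -40,  -30,  -20,  -10,    0,   10,   20,   30,
         40,   50,   60,   70,   80,   90,  100,  110,  120,  130,  140,
        150,  160,  170,  180]))
2.825 [ 0.57843966 -0.16341774  0.20983553] [ 1.34057447e-01  9.90972326e-01  5.23464841e-04 -1.47490236e-03] [-0.20900181  0.31155492  0.50697702  1.5803146  -0.15602647  1.29318809
  1.62272716] 0.03177538146458026
collar 1201 circ [ 0.5819 -0.1664] 0.0282 z 0.0346
tool delta [-0.00476106 -0.00204343  0.20982066]
cup 465 circ [ 0.5819 -0.1663] 0.0179 z 0.0506
tool delta [-0.00476596 -0.00196028  0.2098207 ]
all 2617 circ [ 0.582  -0.1663] 0.0283 z 0.0356
tool delta [-0.00483202 -0.00196443  0.2098205 ]
```

View pics/w3.png

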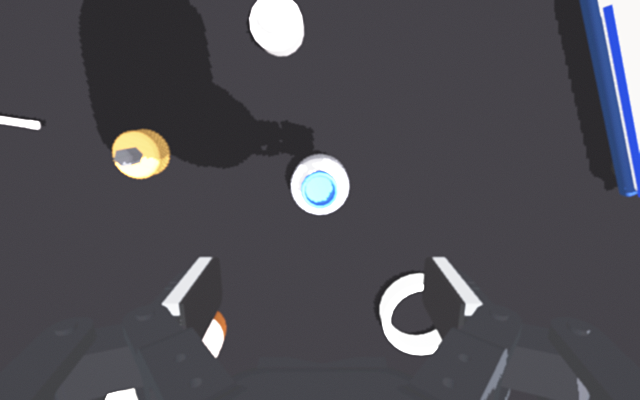

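The chuck is at (0.582, -0.166), image (320,185), with clear space around it. Pins point to about -174°, -56° and 66° in the world frame. Descending.

Emit:
move_arm(deltas=[[-0.0048,-0.002,0.03,0,0,0,1],[0,0,0.045,0,0,0,1],[0,0,0.045,0,0,0,1],[0,0,0.04,0,0,0,1],[0,0,0.03,0,0,0,1],[0,0,0.015,0,0,0,1],[0,0,0,0,0,0,1],[0,0,0,0,0,0,1]], force=60)

```text
clock: 3.88
position: [0.5843, -0.1684, 0.0078]
ee_rot: [0.135, 0.991, 0.0, 0.001]
ft_force: [0.6, -0.5, -0.3]
grip_width: 1.005
```

```bash
python3 - <<'E'
from h import *
import pickle
o=manip.get_obs(); print(o['clock'],o['position'],o['ee_rot'],o['ft_force'])
print('tool delta',Ro.from_quat(o['ee_rot']).as_matrix().T@(np.array([.582,-.1663,.001])-o['position']))
E
```

```text
3.875 [ 0.58425316 -0.16843504  0.00779666] [1.34743428e-01 9.90879942e-01 7.94506279e-05 1.06939355e-03] [ 0.64255937 -0.48195737 -0.32448071]
tool delta [0.00275571 0.00145282 0.00679155]
```

Emit:
move_arm(deltas=[[0.0025,0.0015,0.005,0,0,0,1],[0,0,0,0,0,0,1],[0,0,0,0,0,0,1]])

```text
clock: 4.25
position: [0.5813, -0.1664, 0.0015]
ee_rot: [0.135, 0.991, 0.0, 0.0]
ft_force: [0.4, 0.3, -0.2]
grip_width: 1.003
```

```bash
python3 - <<'E'
from h import *
import pickle
o=manip.get_obs(); print(o['clock'],o['position'],o['ee_rot'],o['ft_force'])
p,d=viewer.camera('wrist');cv2.imwrite('pics/w4.png',p[:,:,::-1])
E
```

```text
4.25 [ 0.58126661 -0.16635115  0.00151429] [1.34960895e-01 9.90850910e-01 7.44967407e-05 1.56298004e-04] [ 0.35054254  0.3486228  -0.170657  ]
```

View pics/w4.png

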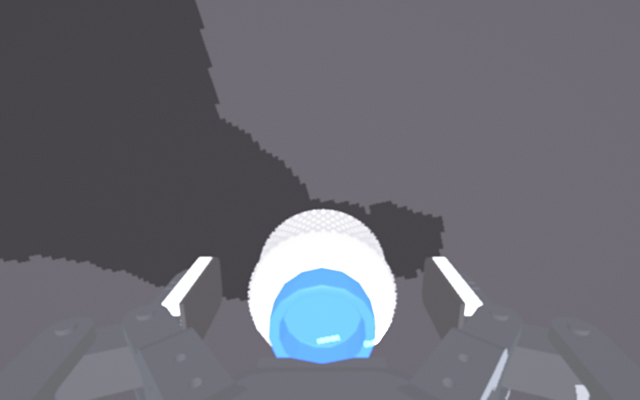

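The chuck is centred between the fingers (collar at about x=322, fingers at 190 and 455). Closing.

Emit:
move_arm(deltas=[[0,0,0,0,0,0,-1],[0,0,0,0,0,0,-1],[0,0,0,0,0,0,-1],[0,0,0,0,0,0,-1],[0,0,0,0,0,0,-1],[0,0,0,0,0,0,-1]], force=80)

```text
clock: 5.05
position: [0.5815, -0.1665, 0.0018]
ee_rot: [0.135, 0.991, 0.0, 0.0]
ft_force: [-1.2, 0.5, 5.2]
grip_width: 0.611
```

Emit:
move_arm(deltas=[[0,0,-0.02,0,0,0,-1],[0,0,-0.04,0,0,0,-1],[0,0,-0.05,0,0,0,-1],[0,0,-0.05,0,0,0,-1],[0,0,-0.03,0,0,0,-1],[0,0,0,0,0,0,-1],[0,0,0,0,0,0,-1]])

```text
clock: 5.92
position: [0.5805, -0.1661, 0.1903]
ee_rot: [0.135, 0.991, 0.0, -0.001]
ft_force: [-0.7, -1.0, -1.6]
grip_width: 0.615
```

```bash
python3 - <<'E'
from h import *
import pickle
o=manip.get_obs(); print(o['clock'],o['position'],o['ee_rot'],o['ft_force'])
p,d=viewer.camera('wrist');cv2.imwrite('pics/w5.png',p[:,:,::-1])
P=cloud('wrist',d,viewer.calibration('wrist'),o)
R=np.hypot(P[...,0]-o['position'][0],P[...,1]-o['position'][1])
m=(d>0)&(P[...,2]>.19)&(R<.022)&(p[...,2]>p[...,0].astype(int)+60);Q=P[m];print(len(Q),np.percentile(Q[:,2],[50,90,98]))
Q=Q[Q[:,2]>np.percentile(Q[:,2],98)-.004];print(cv2.minEnclosingCircle(Q[:,:2].astype(np.float32)))
print('tool delta',Ro.from_quat(o['ee_rot']).as_matrix().T@(np.array([.5593,.2183,.19])-o['position']))
E
```

```text
5.925 [ 0.5804561  -0.16613156  0.19029663] [ 1.34953029e-01  9.90851675e-01  1.18832114e-04 -7.90138090e-04] [-0.70228665 -0.97868525 -1.61666719]
8299 [0.23220943 0.23933922 0.24008181]
((0.5809145569801331, -0.16602516174316406), 0.018160728737711906)
tool delta [0.12319609 0.36477084 0.00050159]
```

View pics/w5.png

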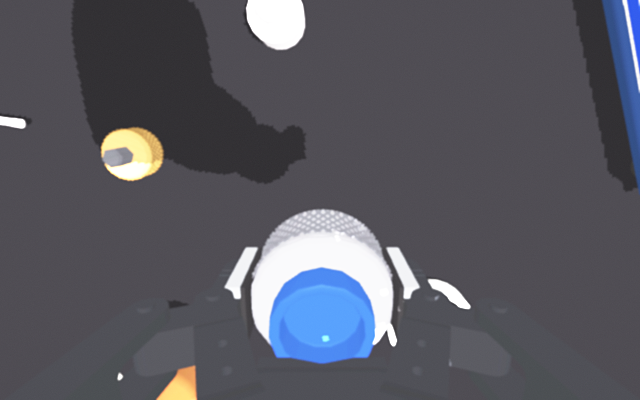

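The chuck is held straight: cup top at z=0.240, so the underside is about level with the TCP, centred within 0.5 mm. Moving over the shaft.

Emit:
move_arm(deltas=[[0.0154,0.0456,0,0,0,0,-1],[0.0154,0.0456,0,0,0,0,-1],[0.0154,0.0456,0,0,0,0,-1],[0.0154,0.0456,0,0,0,0,-1],[0.0154,0.0456,0,0,0,0,-1],[0.0154,0.0456,0,0,0,0,-1],[0.0154,0.0456,0,0,0,0,-1],[0.0154,0.0456,0,0,0,0,-1],[0,0,0,0,0,0,-1],[0,0,0,0,0,0,-1]])

```text
clock: 7.22
position: [0.5596, 0.2173, 0.1899]
ee_rot: [0.135, 0.991, -0.001, -0.001]
ft_force: [0.8, -0.7, -1.9]
grip_width: 0.609
```

```bash
cat > st.py <<'E'
from h import *
o=manip.get_obs(); print(o['clock'],o['position'].round(4),o['ee_rot'].round(4),'F',o['ft_force'].round(1),'T',o['torque'].round(2),'j7',o['joint_pos'][6].round(3),o['joint_pos'].round(2))
print('tool delta',(Ro.from_quat(o['ee_rot']).as_matrix().T@(np.array([.5589,.2182,.118])-o['position'])).round(4))
E
python3 st.py
```

```text
7.225 [0.5596 0.2173 0.1899] [ 1.350e-01  9.908e-01 -1.000e-03 -8.000e-04] F [ 0.8 -0.7 -1.9] T [-0.02 -0.01  0.03] j7 0.927 [-0.7   0.31  0.31  1.6  -0.1   1.25  0.93]
tool delta [0.0008 0.0009 0.0719]
```

Emit:
move_arm(deltas=[[0.0008,0.0009,0.015,0,0,0,-1],[0,0,0.015,0,0,0,-1],[0,0,0.01,0,0,0,-1],[0,0,0.006,0,0,0,-1],[0,0,0.004,0,0,0,-1],[0,0,0,0,0,0,-1]])

```text
clock: 7.98
position: [0.5595, 0.2192, 0.1413]
ee_rot: [0.135, 0.991, 0.0, -0.0]
ft_force: [0.2, 0.1, -2.5]
grip_width: 0.611
```

```bash
python3 st.py
```

```text
7.975 [0.5595 0.2192 0.1413] [ 0.135   0.9908  0.     -0.    ] F [ 0.2  0.1 -2.5] T [-0.02 -0.02  0.04] j7 0.935 [-0.69  0.35  0.3   1.66 -0.11  1.15  0.94]
tool delta [ 0.0003 -0.0011  0.0233]
```

Emit:
move_arm(deltas=[[0.0003,-0.0005,0.003,0,0,0,-1],[0,0,0.002,0,0,0,-1],[0,0,0.002,0,0,0,-1],[0,0,0.001,0,0,0,-1],[0,0,0.001,0,0,0,-1],[0,0,0,0,0,0,-1]])

```text
clock: 8.72
position: [0.5598, 0.219, 0.1351]
ee_rot: [0.135, 0.991, 0.001, 0.001]
ft_force: [-8.4, -2.7, 19.0]
grip_width: 0.612
```

```bash
python3 st.py
```

```text
8.725 [0.5598 0.219  0.1351] [1.351e-01 9.908e-01 9.000e-04 8.000e-04] F [-8.4 -2.7 19. ] T [-0.77  1.8   0.02] j7 0.937 [-0.69  0.35  0.3   1.66 -0.11  1.14  0.94]
tool delta [ 0.0006 -0.001   0.017 ]
```

The chuck stands on the pins (z≈0.135, 19 N). I'll ease the side load and turn in small steps while pushing lightly.

Emit:
move_arm(deltas=[[0.0004,-0.0006,0,0,0,0,-1],[0,0,0,0,0,-6,-1],[0,0,0,0,0,-6,-1],[0,0,0,0,0,0,-1]])

```text
clock: 9.22
position: [0.5595, 0.2189, 0.1351]
ee_rot: [0.03, 1.0, 0.001, 0.001]
ft_force: [-5.0, -1.3, 16.5]
grip_width: 0.608
```

```bash
python3 st.py
```

```text
9.225 [0.5595 0.2189 0.1351] [0.0298 0.9996 0.0012 0.0013] F [-5.  -1.3 16.5] T [-0.41  1.3   0.06] j7 1.139 [-0.67  0.35  0.27  1.66 -0.1   1.14  1.14]
tool delta [ 0.0006 -0.0008  0.0171]
```

Negative wz drives j7 up towards its limit, so I'll turn the other way, which has about 200° of range.

Emit:
move_arm(deltas=[[0.0003,-0.0003,0,0,0,8,-1],[0,0,0,0,0,8,-1],[0,0,0,0,0,6,-1],[0,0,0,0,0,0,-1]])

```text
clock: 9.72
position: [0.5598, 0.2188, 0.1352]
ee_rot: [0.222, 0.975, 0.002, 0.002]
ft_force: [-3.3, -0.5, 15.7]
grip_width: 0.612
```

```bash
python3 st.py
```

```text
9.725 [0.5598 0.2188 0.1352] [0.2217 0.9751 0.0017 0.0017] F [-3.3 -0.5 15.7] T [-0.21  0.73 -0.1 ] j7 0.77 [-0.72  0.35  0.33  1.67 -0.12  1.14  0.77]
tool delta [ 0.0006 -0.001   0.0172]
```

Emit:
move_arm(deltas=[[0,0,0,0,0,6,-1],[0,0,0,0,0,6,-1],[0,0,0,0,0,0,-1]])

```text
clock: 10.1
position: [0.5599, 0.2189, 0.1352]
ee_rot: [0.322, 0.947, 0.002, 0.002]
ft_force: [-1.1, -0.2, 14.6]
grip_width: 0.612
```

```bash
python3 st.py
```

```text
10.1 [0.5599 0.2189 0.1352] [0.3223 0.9466 0.0021 0.0016] F [-1.1 -0.2 14.6] T [-0.02  0.5  -0.08] j7 0.571 [-0.74  0.35  0.36  1.67 -0.14  1.14  0.57]
tool delta [ 0.0004 -0.0013  0.0172]
```

Emit:
move_arm(deltas=[[0,0,0,0,0,6,-1],[0,0,0,0,0,6,-1],[0,0,0,0,0,0,-1]])

```text
clock: 10.48
position: [0.5594, 0.219, 0.1345]
ee_rot: [0.419, 0.908, 0.002, 0.001]
ft_force: [-1.9, 0.5, 12.2]
grip_width: 0.613
```

Emit:
move_arm(deltas=[[0,0,0,0,0,6,-1],[0,0,0,0,0,6,-1],[0,0,0,0,0,0,-1]])

```text
clock: 10.85
position: [0.5585, 0.2183, 0.1325]
ee_rot: [0.511, 0.86, 0.0, 0.0]
ft_force: [1.9, 0.4, -2.0]
grip_width: 0.612
```

Force vanished and z dropped to 0.1325, so the keyways are in line. Pushing down.

Emit:
move_arm(deltas=[[0,0,0.002,0,0,0,-1],[0,0,0.002,0,0,0,-1],[0,0,0.002,0,0,0,-1],[0,0,0,0,0,0,-1]])

```text
clock: 11.35
position: [0.5584, 0.2183, 0.1262]
ee_rot: [0.511, 0.859, 0.0, 0.0]
ft_force: [4.2, 2.6, -3.7]
grip_width: 0.613
```

```bash
python3 st.py
```

```text
11.35 [0.5584 0.2183 0.1262] [5.112e-01 8.595e-01 3.000e-04 1.000e-04] F [ 4.2  2.6 -3.7] T [ 0.74 -0.86 -0.02] j7 0.178 [-0.8   0.37  0.43  1.68 -0.17  1.13  0.18]
tool delta [-0.0003  0.0004  0.0082]
```

Emit:
move_arm(deltas=[[0,0.0008,0.002,0,0,0,-1],[0,0,0.002,0,0,0,-1],[0,0,0.002,0,0,0,-1],[0,0,0.002,0,0,0,-1],[0,0,0,0,0,0,-1]])

```text
clock: 11.98
position: [0.5587, 0.2183, 0.1198]
ee_rot: [0.511, 0.859, 0.0, -0.0]
ft_force: [-9.2, -1.4, 17.0]
grip_width: 0.616
```

```bash
python3 st.py
```

```text
11.975 [0.5587 0.2183 0.1198] [ 5.114e-01  8.593e-01  2.000e-04 -4.000e-04] F [-9.2 -1.4 17. ] T [-0.38  1.78  0.03] j7 0.181 [-0.79  0.38  0.43  1.69 -0.17  1.12  0.18]
tool delta [-0.0002  0.0001  0.0018]
```

Emit:
move_arm(deltas=[[0,-0.0006,0.001,0,0,0,-1],[0,0,0.001,0,0,0,-1],[0,0,0,0,0,0,-1],[0,0,0,0,0,0,-1]])

```text
clock: 12.48
position: [0.5587, 0.2183, 0.1197]
ee_rot: [0.511, 0.859, 0.001, -0.0]
ft_force: [-13.3, -3.9, 30.6]
grip_width: 0.613
```

```bash
python3 st.py
```

```text
12.475 [0.5587 0.2183 0.1197] [ 5.115e-01  8.593e-01  1.100e-03 -2.000e-04] F [-13.3  -3.9  30.6] T [-0.88  3.02 -0.05] j7 0.181 [-0.79  0.38  0.43  1.69 -0.17  1.11  0.18]
tool delta [-0.0002  0.0001  0.0017]
```

Fz rises with no further travel, so it is against something hard. I'll check with the cameras whether it is fully home.

```bash
python3 - <<'E'
from h import *
import pickle
o=manip.get_obs()
p,d=viewer.camera('wrist');cv2.imwrite('pics/w6.png',p[:,:,::-1])
P=cloud('wrist',d,viewer.calibration('wrist'),o)
R=np.hypot(P[...,0]-.5593,P[...,1]-.2183)
pi=p.astype(int)
m=(d>0)&(R<.022)&(pi[...,2]>pi[...,0]+60);Q=P[m];print('cup',np.percentile(Q[:,2],[50,90,98]))
m2=m&(P[...,2]>.162);Q=P[m2];print('rim',len(Q),np.median(Q[:,2]),cv2.minEnclosingCircle(Q[:,:2].astype(np.float32)))
A=np.c_[Q[:,:2]-Q[:,:2].mean(0),np.ones(len(Q))];print('rim plane',np.linalg.lstsq(A,Q[:,2],rcond=None)[0])
m=(d>0)&(R<.027)&(P[...,2]>.146)&(P[...,2]<.158)&~(pi[...,2]>pi[...,0]+25);Q=P[m];print('collar top',len(Q),np.percentile(Q[:,2],[10,50,90]))
m=(d>0)&(R<.06)&(R>.035)&(P[...,2]<.104)&(P[...,2]>.097);Q=P[m];print('flange',len(Q),np.median(Q[:,2]))
s,ds=viewer.camera('side');c=proj([.5593,.2183,.13],viewer.calibration('side')).astype(int);print(c)
z=cv2.resize(s[c[1]-35:c[1]+35,c[0]-40:c[0]+40],(800,600)[0:2] and (640,560),interpolation=cv2.INTER_CUBIC);cv2.imwrite('pics/s6.png',z[:,:,::-1])
E
```

```text
cup [0.1678029  0.1691761  0.16963718]
rim 417 0.168200520359826 ((0.557934582233429, 0.21860256791114807), 0.017178764566779137)
rim plane [-0.07506267 -0.18705421  0.16738641]
collar top 6670 [0.15098475 0.15261716 0.15351694]
flange 14175 0.10078501118710996
[286 146]
```

View pics/w6.png

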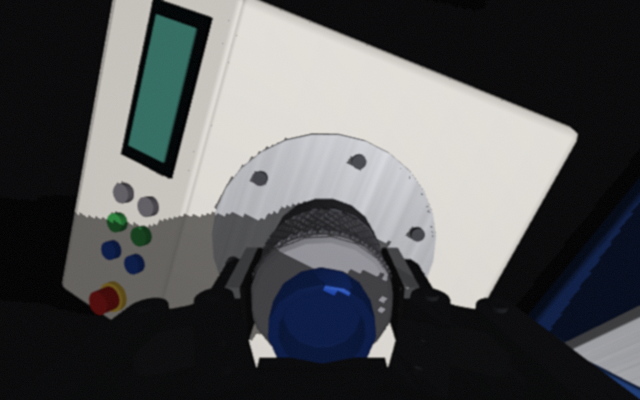

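View pics/s6.png

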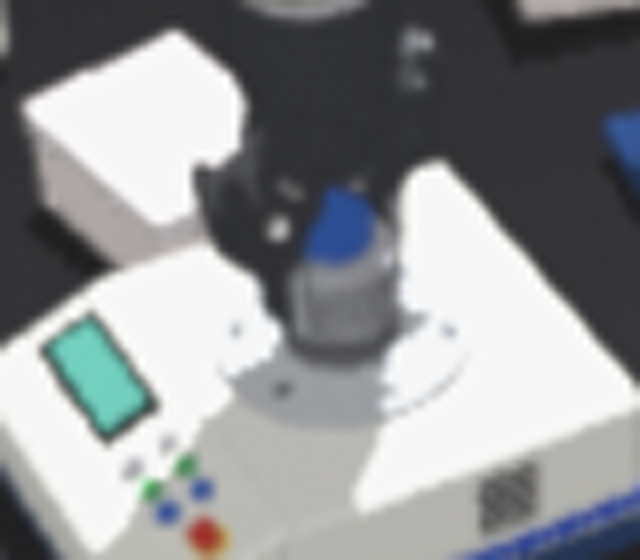

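No brass shows beneath the collar, and the collar top is at 0.1526 against about 0.1528 expected for home, including the depth bias. I'll relieve the side load and see whether it goes any lower.

Emit:
move_arm(deltas=[[0.0005,-0.0009,0,0,0,0,-1],[0,0,0,0,0,0,-1],[0,0,0,0,0,0,-1]])

```text
clock: 12.95
position: [0.5587, 0.2183, 0.1197]
ee_rot: [0.512, 0.859, 0.002, 0.001]
ft_force: [-6.7, -2.1, 27.5]
grip_width: 0.608
```

```bash
python3 st.py; python3 - <<'E'
from h import *
o=manip.get_obs()
p,d=viewer.camera('wrist')
P=cloud('wrist',d,viewer.calibration('wrist'),o);pi=p.astype(int)
R=np.hypot(P[...,0]-.5588,P[...,1]-.2183)
m=(d>0)&(R<.0255)&(R>.0195)&(P[...,2]>.149)&(P[...,2]<.156);Q=P[m]
for _ in range(4):
    A=np.c_[Q[:,0]-.559,Q[:,1]-.2183,np.ones(len(Q))];k=np.linalg.lstsq(A,Q[:,2],rcond=None)[0];r=Q[:,2]-A@k;Q=Q[abs(r)<.0012]
print('collar top plane',k,len(Q))
m=(d>0)&(R<.056)&(R>.035)&(abs(P[...,2]-.1)<.004);Q=P[m];A=np.c_[Q[:,0]-.559,Q[:,1]-.2183,np.ones(len(Q))];print('flange plane',np.linalg.lstsq(A,Q[:,2],rcond=None)[0])
E
```

```text
12.95 [0.5587 0.2183 0.1197] [5.116e-01 8.592e-01 1.700e-03 7.000e-04] F [-6.7 -2.1 27.5] T [-0.71  1.92  0.04] j7 0.18 [-0.79  0.38  0.43  1.69 -0.17  1.11  0.18]
tool delta [-0.0002  0.0001  0.0017]
collar top plane [ 0.00140014 -0.00462147  0.15279545] 3638
flange plane [0.00107049 0.00013975 0.10087943]
```

The collar top is 51.9 mm above the flange (52.0 expected when home), level, and held with about 27 N. One settling check, then hand-in.

Emit:
move_arm(deltas=[[0,0,0,0,0,0,-1],[0,0,0,0,0,0,-1],[0,0,0,0,0,0,-1],[0,0,0,0,0,0,-1]])

```text
clock: 13.5
position: [0.5587, 0.2183, 0.1197]
ee_rot: [0.512, 0.859, 0.002, 0.001]
ft_force: [-7.5, -2.3, 27.1]
grip_width: 0.609
```

```bash
python3 - <<'E'
from h import *
s,d=viewer.camera('top'); cv2.imwrite('pics/t9.png',s[:,:,::-1])
E
python3 st.py
```

```text
13.55 [0.5587 0.2183 0.1197] [5.115e-01 8.593e-01 1.700e-03 7.000e-04] F [-8.  -1.9 27.2] T [-0.77  1.97  0.09] j7 0.18 [-0.79  0.38  0.43  1.69 -0.17  1.11  0.18]
tool delta [-0.0002  0.0001  0.0017]
```

View pics/t9.png

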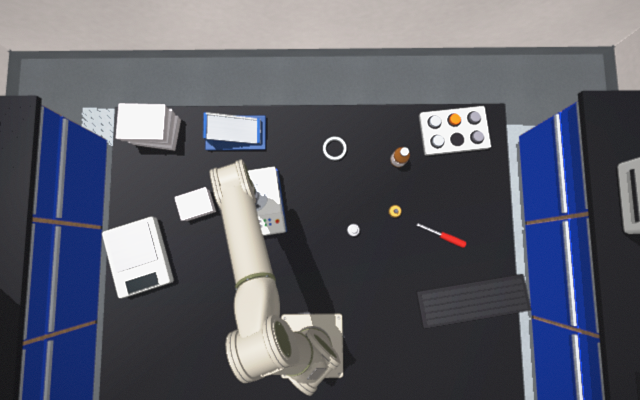

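The top view shows the other items unmoved: weight (353,230), hex (395,211), bottle (400,157), tape (335,148), driver (442,236) and box (195,204). The arm is at the tester. Handing in.

```bash
python3 -c "
from workcell import manip
print(manip.hand_in())"
```

```text
the job is handed in; nothing more can be done
None
```

The cap chuck is on the tester's shaft with its keyways over the drive pins, pushed fully home and still gripped, so you can close the ball lock. I handed in at about 13.6 s of the 51 s allowed; hand-in reports no verdict.

- **Fitting:** I set the chuck over the nose until it stood on the pins. I then turned the collar under light push: first 12° the wrong way, towards the last joint's limit, then back and on. It dropped in about 32–44° past its starting angle, and I pushed it down against the spring ring to a hard stop.
- **Home check:** In the last wrist-camera measurement the collar top was level and 51.9 mm above the flange, against 52.0 mm expected when home. No brass ring was visible under the collar in the side view.
- **Holding:** The push was steady at about 27 N with an 80 N grip command, and the position did not change over the last second.
- **Other items:** In the top view the other things on the bench are where they were.

**What did not quite agree:** The measured drop from standing on the pins to home was 15.4 mm, against 16 mm expected; the camera height and the hard stop both say it is home. A side load of about 8 N remained on the wrist. I could not read the spring ring's travel directly.

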